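Pack, hang and set out the changeover kit

TASK

Put away the changeover kit: with the black basket still standing on the bench, put the two blue suction cups into it, then hang the basket by its yellow handle on the blue hook. After that lay the dark grey setup plate, knob up, flat on the sloped rest, about centred and square to it with its lower long edge against the green lip. Leave the orange cup and everything else on the bench where it is.

Things in the scene. Friction and masses are not known exactly. Their poses are not given: they have to be found in the camera images.
- basket: Black open basket, 120 (x) x 96 (y) x 50 mm high, 0.3 kg, walls and floor 4 mm; a 6 mm wall at x = 0, as high as the sides, makes two pockets 53 (x) x 88 (y) mm, centred at x = +-29.5 mm. Rigid yellow handle above that wall: see basket_bar. Origin: centre of the underside, z up. Stands on the bench at the start.
- basket_bar (a point): Middle of the underside of the handle's bar, 107 mm above the basket's origin. The bar is round, 10 mm thick, along the basket's y. It joins two flat uprights, 12 mm wide in x, 56 mm apart over their outer faces (44 mm inside): gripped from above across these faces (closing along y), the window under the bar stays free for the hook.
- hook_stand: Fixed steel stand: base plate 120 x 120 x 12 mm, post 18 mm thick up to 200 mm, and one blue hook: a rod 10 mm thick running from the top of the post along the stand's -x (towards the robot) for 110 mm, with a shallow dip near its end and an upturned, red-tipped end. Origin: foot of the post, on the bench; z up.
- hook_seat (a point): Top of the hook's rod in the middle of its dip, where the handle bar should hang: 86.5 mm from the post's axis along the stand's -x, 199 mm above the bench. Axes as hook_stand. The upturned tip begins 12 mm further out, ends 30 mm further out and rises 19 mm above this point; nothing of the stand is higher.
- cup_a: Suction cup with a blue barrel, 54 mm tall, standing on the bench: black rubber foot 32 mm across and 18 mm high, blue barrel 20 mm thick from 18 to 48 mm, brass nipple 12 mm thick on top. 60 g. Origin: centre of the underside, z up.
- cup_b: The second suction cup with a blue barrel, the same as cup_a.
- cup_orange: Suction cup with an orange barrel, otherwise the same as cup_a. Not part of the kit; stays where it is.
- plate: Dark grey metal setup plate lying flat, 90 (x) x 110 (y) x 8 mm, about 0.25 kg, with a square red knob 20 x 20 mm in the middle that rises from 8 to 40 mm. Origin: centre of the underside, z up, x across the short side, y along the long side.
- rest: Fixed foot of the sloped rest, 100 x 120 mm, its front (-x) facing the robot. Origin: centre of its underside on the bench.
- rest_top: White sloped top of the rest, 110 (x) x 130 (y) mm, fixed, sloping down to its -x (towards the robot) at 0.4 rad. Origin: middle of its upper face, 90 mm above the bench; z square to the face, y level. A green lip 12 mm high stands along the low edge, its inner side at x = -49 mm: a plate seated against it has its centre at x = -4 mm.
- reel: Grey tape reel lying flat, 178 mm across, 14 mm high. Leave alone.
- bottle: White bottle with a blue cap, 54 mm across, 130 mm tall. Leave alone.
- jar: Amber jar, 52 mm across, 55 mm tall. Leave alone.
- parts_tray: Grey divided tray, 100 x 140 x 28 mm. Leave alone.
- screwdriver: Green-handled screwdriver, 170 mm long, lying. Leave alone.
Mind the look-alikes: they are no part of the job. Of the things shaped like the basket, the black one is meant.

How it is judged:
By the outcome, as a careful person would: the job done as asked, in the order asked, and still so for the second after the job is handed in, with the robot touching nothing.
It also fails if it takes over 72 s, if anything falls off the work surface, if the arm or the gripper's body presses on something with over 40 N, if the wrist force passes 120 N, or if a joint passes its speed limit or range.

ROBOT

A 6-joint arm with a two-finger parallel gripper is mounted at the origin on the work surface. World frame = base frame: x ahead of the robot, y to its left, z up, the work surface at z = 0. Lengths are in m, angles in degrees, forces in N, time in s.
With the tool pointing down it reaches from about 0.25 to 0.725 m from the base axis. Payload 9.7 kg.
Tool frame: the origin (TCP) lies midway between the tips of the shut fingers; the grasp point (between the pads) lies 19 mm behind it; z points along the fingers, y is the line along which they close (so a half turn about z gives the same grasp; the last joint's range is limited). The gripper opens to 85 mm and grips with 20 to 120 N. Pads are 22 mm wide; open, the fingers measure 114 mm over their backs; the gripper's body (76 mm by 85 mm) begins 54 mm behind the grasp point. The pads swing forward as they close: fully open they stand 13 mm farther back than shut.
Start: joints at [75.287, 4.979, 10.078, 95.1, 0, 90], TCP at [0.14, 0.532, 0.231] pointing down, gripper open.
Joint ranges: [-179.16, 179.16], [-48.56, 103.87], [-65.8, 70.77], [-126.05, 130.52], [-82.76, 87.17], [-180, 180]. Speed limits (degrees/s): [127.2, 127.2, 147.25, 180, 180, 180].

INTERFACE

Orientations are given as [roll, pitch, yaw] about the fixed x, y, z axes, in that order (R = Rz(yaw) Ry(pitch) Rx(roll)).
In Python, from workcell import readout, imaging, bot, spotter gives the robot as it stands.
- The arm moves only by the shell command python3 -m jog 'ROWS' [FORCE]. ROWS is JSON, a list of rows, each an object with "rotation": the turn, a rotation vector about the world's x, y, z in degrees, a list of three; "translation": the shift along the world's x, y, z in mm, a list of three; "grip": the finger opening in mm, from 0 to 85.4. In form: [{"rotation": [wx, wy, wz], "translation": [dx, dy, dz], "grip": grip}, ...]. A call has 1 to 20 rows; each row is the pose to reach, as a shift and turn from the pose commanded when the call began; what a row does not reach only later rows make up. A row lasts 1/10 s, in which the tool goes at most 50 mm and 8.59 degrees, less where a joint would pass 70% of its speed; a pose out of reach is approached as far as the arm can. A call with a gripper value outside its range is refused whole. The fingers move at their own pace and stop on an object; FORCE is the grip in N (left out, the last holds). Time passes only in rows, so rows that repeat a pose let the fingers close. It gives the time, the measured TCP pose, the force, the opening and the grip force at its end, in the units of the state.
- readout.get_obs(): the state, without advancing time (a new reading comes with each control period).
- imaging.camera(name): name is "scene" or "top" or "wrist"; returns (picture, depth): 480x640x3 uint8, red, green, blue; 480x640 float32, m along the optical axis (not along the pixel's ray), 0 where there is no reading.
- imaging.camera_info(name): a dict with "vertical_fov" (degrees; the focal length in pixels is half the picture's height over the tangent of half this angle, whatever the lens; pixels are square), "cx", "cy" (the principal point, pixels), "extrinsics" (4x4, takes a point from camera to world coordinates); the wrist camera has in their place "tool_from_camera" (4x4, takes a point from camera to tool coordinates, whose origin is the TCP and whose axes are the flange's). Camera axes: x right, y down, z forward; pixel columns grow to the right and rows downward; lengths in m; the calibration is good to about 2 mm. A picture is of the moment at which its call begins: read the wrist's pose just before it. camera_info takes no time and is no camera call.
- bot.job_done(): hands the job in; it is judged then, once.
Trained networks look in the newest picture that a camera, given by its name, has taken for a name from the list of things; names that differ only in an ending like _2 or _b are one class to them, and where a whole thing is asked for, a point or a joint stands for the part that bears it (a point fixed in the world has none). Each returns a list of dicts, best first, with "confidence" (0 to 1); they miss things now and then, are a little off and sometimes report something else, mostly with a low value. They report only what shows in the picture. A call takes as long as a camera call. They do not tell look-alikes from the thing itself.
- spotter.spot_in(camera, target): "box" ([centre column, centre row, width, height] in pixels, round what is visible of it).
- spotter.mark_of(camera, target): "uv" ([column, row] in pixels: a listed point, or the origin of a listed thing).
The state is a dict: "time": time; "q": joint angles; "qd": joint speeds; "joint_efforts": joint torques, N m; "ee_pos": TCP position; "tcp_rot": TCP orientation; "wrist_force": force on the tool from outside, world axes, zero at the start; "torque": the same for the moment, N m; "opening": finger opening in m; "grasp_force": force on a finger pad.
Only numpy, scipy, OpenCV 4.12 (cv2) and the standard library are available. Lean on these libraries where they do the work, as an engineer would, in place of code of your own. Each camera call takes 0.05 s, during which the arm holds its last target. There are 200 camera calls.

## Working session

There is one attempt and no reset: what is moved stays moved. The work goes in short steps, Python scripts to look and compute and a shell command to move; the robot and the scene stay as the last step left them, time stands still between calls to the robot, and variables do not carry over. Pictures are saved under pics/ and viewed, at most 13 in all, crops included, and the job is handed in when it is done.

```bash
mkdir -p pics; cat > h.py <<'E'
import numpy as np, cv2
from workcell import readout, imaging, bot, spotter
from scipy.spatial.transform import Rotation as R
def K(name):
    i=imaging.camera_info(name); f=240/np.tan(np.radians(i['vertical_fov'])/2); return f,i['cx'],i['cy'],i
def T(name,obs=None):
    i=imaging.camera_info(name)
    if 'extrinsics' in i: return np.array(i['extrinsics'])
    o=obs or readout.get_obs(); M=np.eye(4); M[:3,:3]=R.from_euler('xyz',o['tcp_rot'],degrees=True).as_matrix(); M[:3,3]=o['ee_pos']
    return M@np.array(i['tool_from_camera'])
def cloud(name,dep,M=None):
    f,cx,cy,_=K(name); M=T(name) if M is None else M
    v,u=np.mgrid[:480,:640]; P=np.stack([(u-cx)/f*dep,(v-cy)/f*dep,dep],-1)
    W=P@M[:3,:3].T+M[:3,3]; W[dep<=0]=np.nan; return W
def ray(name,uv,z,M=None):
    f,cx,cy,_=K(name); M=T(name) if M is None else M
    d=M[:3,:3]@np.array([(uv[0]-cx)/f,(uv[1]-cy)/f,1]); return M[:3,3]+d*(z-M[2,3])/d[2]
E
python3 - <<'E'
from h import *
print(readout.get_obs())
for n in('top','scene'):
    p,d=imaging.camera(n); cv2.imwrite(f'pics/{n}0.png',p[...,::-1]); np.savez(f'{n}0.npz',p=p,d=d)
    W=cloud(n,d); print(n,imaging.camera_info(n))
    for t in['basket','cup_a','cup_orange','plate','hook_stand','rest','rest_top','basket_bar','hook_seat']:
        m=[([round(x) for x in r['uv']],round(r['confidence'],2)) for r in spotter.mark_of(n,t)]
        print(t,[(a,c,W[min(max(a[1],0),479),min(max(a[0],0),639)].round(3).tolist()) for a,c in m])
E
```

```text
{'time': 0.0, 'q': array([ 7.52859993e+01,  5.01155004e+00,  1.00345407e+01,  9.50979665e+01,
       -4.35475012e-05,  9.00004947e+01]), 'qd': array([ 0.0601337 , -0.00776929,  0.01251485,  0.00330538, -0.04658169,
        0.09373883]), 'joint_efforts': array([-6.87082365e-05, -5.20389891e+01,  4.64806366e+01,  1.62571081e-02,
        2.30131775e-05, -4.46050983e-07]), 'ee_pos': array([0.13964211, 0.53175378, 0.23057951]), 'tcp_rot': array([-1.79925024e+02,  4.41947849e-05,  1.65285505e+02]), 'wrist_force': array([-0.57092499,  0.57109014, -0.42252604]), 'torque': array([0.03132684, 0.03270235, 0.02842026]), 'grasp_force': 0.0, 'opening': 0.08560712812183052}
top {'vertical_fov': 42.93532713564775, 'cx': 318.59089531315897, 'cy': 246.06567777018756, 'extrinsics': array([[ 0.00606552, -0.99215091,  0.12489907,  0.31503585],
       [-0.9997846 , -0.00849598, -0.01893591, -0.05629821],
       [ 0.01984842, -0.12475731, -0.99198874,  1.77739529],
       [ 0.        ,  0.        ,  0.        ,  1.        ]])}
basket [([368, 347], 0.71, [0.247, -0.233, 0.012]), ([260, 270], 0.64, [0.467, 0
[... 1126 characters left out ...]
 [0.492, -0.079, 0.016]), ([388, 314], 0.74, [0.649, 0.033, 0.002]), ([372, 238], 0.45, [0.481, 0.082, 0.117])]
cup_orange [([343, 316], 0.74, [0.617, -0.078, 0.013])]
plate [([256, 290], 0.67, [0.429, -0.23, 0.014])]
hook_stand [([472, 292], 0.91, [0.684, 0.271, 0.014])]
rest [([262, 346], 0.73, [0.641, -0.297, 0.03]), ([385, 354], 0.55, [0.775, -0.061, 0.02])]
rest_top [([262, 319], 0.78, [0.626, -0.288, 0.092]), ([447, 335], 0.58, [0.787, 0.103, 0.019]), ([137, 318], 0.46, [0.405, -0.522, 0.012])]
basket_bar [([373, 240], 0.92, [0.337, 0.186, -0.001]), ([229, 228], 0.76, [0.275, -0.241, 0.119])]
hook_seat [([451, 222], 0.58, [0.382, 0.449, 0.021]), ([372, 273], 0.5, [0.528, 0.059, 0.04])]
```

```bash
python3 - <<'E'
import cv2
a=cv2.imread('pics/top0.png')[170:380,160:480]; b=cv2.imread('pics/scene0.png')
cv2.imwrite('pics/topc.png',cv2.resize(a,(800,525),interpolation=cv2.INTER_CUBIC))
E
```

```text
(no output)
```

View pics/topc.png

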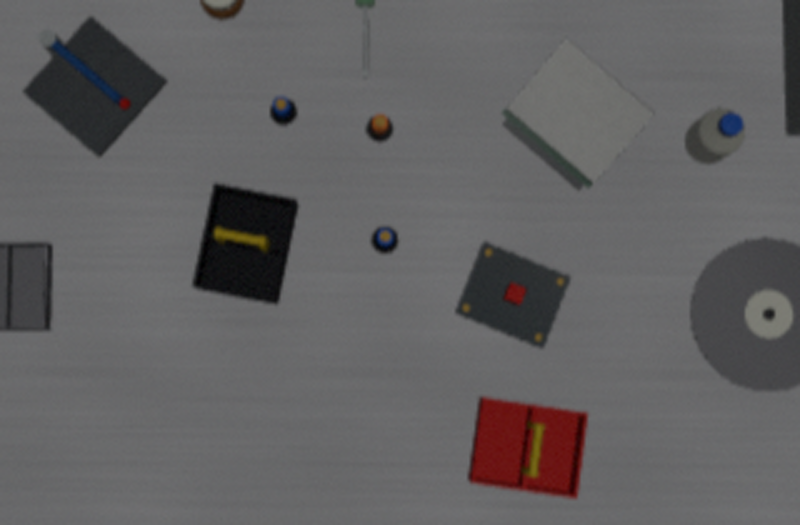

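View pics/scene0.png

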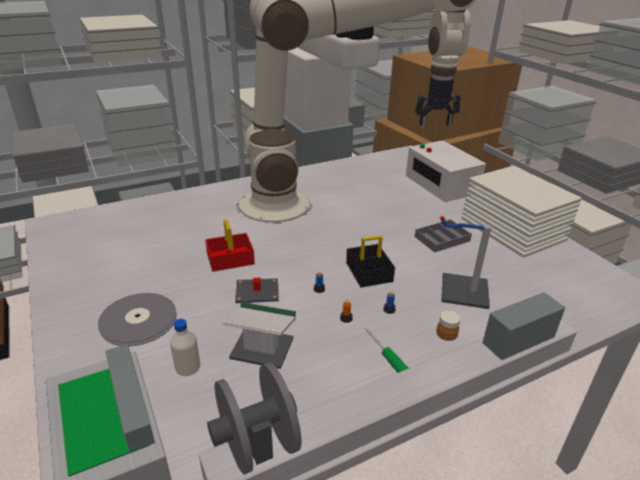

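The only blue-barrel cups are at top-crop (284,110) and (385,239); the orange one is at (380,126). The black basket with its yellow handle is at crop (245,243), and its look-alike at (528,447) is red. The plate is the dark grey square-knob one at (514,293). The hook's dark base (95,85) is not it. This enlarged crop confirms each target.

```bash
python3 - <<'E'
from h import *
def rect(P):
    (c,s,a)=cv2.minAreaRect((P[:,:2]*1000).astype(np.float32)); return np.round(c,1),np.round(s,1),round(a,1)
for n in('top','scene'):
    z=np.load(n+'0.npz'); p,d=z['p'],z['d']; W=cloud(n,d); h=cv2.cvtColor(p,cv2.COLOR_RGB2HSV).astype(int); H,S,V=h[...,0],h[...,1],h[...,2]
    def reg(x0,x1,y0,y1,z0,z1): return (W[...,0]>x0)&(W[...,0]<x1)&(W[...,1]>y0)&(W[...,1]<y1)&(W[...,2]>z0)&(W[...,2]<z1)
    print(n,'bench z',np.nanmedian(W[reg(.3,.4,-.1,.1,-.05,.05)][:,2]))
    m=reg(.38,.56,.0,.17,.03,.06); print('basket rim',rect(W[m]),np.percentile(W[m][:,2],[50,95]))
    m=reg(.38,.56,.0,.17,.085,.14)
    P=W[m]; print('handle',rect(P),P.mean(0).round(4),np.percentile(P[:,2],[5,50,95]))
    for nm,x,y in(('b_near',.473,-.074),('b_far',.63,.043),('orange',.612,-.079)):
        m=reg(x-.04,x+.04,y-.04,y+.04,.015,.07);P=W[m]; print(nm,len(P),rect(P),'top',P[P[:,2]>.044].mean(0).round(4),P[:,2].max())
    m=reg(.3,.5,-.33,-.13,.004,.016);P=W[m];print('plate',rect(P),np.median(P[:,2]))
    m=reg(.3,.5,-.33,-.13,.025,.05);P=W[m];print('knob',rect(P),np.percentile(P[:,2],95))
    m=reg(.5,.75,-.4,-.17,.05,.13)&(S<60)&(V>60);P=W[m];
    c=np.median(P,0); A=np.c_[P[:,:2],np.ones(len(P))]
    for _ in range(5):
        k=np.linalg.lstsq(A,P[:,2],rcond=None)[0]; r=np.abs(P[:,2]-A@k); P=P[r<.006];A=A[r<.006]
    print('rest',rect(P),P.mean(0),'slope',np.degrees(np.arctan(np.hypot(*k[:2]))),'yaw uphill',np.degrees(np.arctan2(k[1],k[0])),'z at c',k@[*np.array(rect(P)[0])/1000,1])
    m=reg(.5,.8,.12,.4,.17,.24)&(S>90);P=W[m];print('hook',len(P),rect(P),np.percentile(P[:,2],[5,50,95]))
    m=reg(.5,.8,.12,.4,.17,.24)&(S>90)&((H<12)|(H>170));P=W[m];print('redtip',len(P),P.mean(0))
    m=reg(.5,.8,.12,.4,.006,.025);P=W[m];print('base',rect(P))
E
```

```text
top bench z -0.0005419030469635544
basket rim (array([471.3,  84.1]), array([ 96.6, 120.7]), 79.3) [0.04826332 0.05566496]
handle (array([471.3,  84.3]), array([55.8, 12.4]), 78.6) [0.471  0.0839 0.1146] [0.10529216 0.11520014 0.12166863]
b_near 59 (array([478.8, -76.7]), array([23.9, 24. ]), 59.8) top [ 0.4794 -0.0756  0.0509] 0.06298731287514192
b_far 59 (array([628.7,  44.4]), array([20.1, 26.5]), 47.9) top [0.6295 0.045  0.0519] 0.061574365629321726
orange 65 (array([608.8, -67.7]), array([25.9, 21.9]), 70.8) top [ 0.6111 -0.0685  0.0511] 0.06315679234853633
plate (array([ 399.9, -229.6]), array([197.3, 199.7]), 0.4) 0.007314685912762076
knob (array([ 417., -225.]), array([20.2, 20.6]), 70.1) 0.04695551189429566
rest (array([ 616.6, -290.6]), array([129.9, 106.7]), 49.3) [ 0.61895026 -0.29246706  0.09090688] slope 21.55863245696987 yaw uphill -41.48061422109192 z at c 0.08972702073980965
hook 138 (array([631. , 235.1]), array([107.4,  10.7]), 50.5) [0.19544513 0.20304587 0.21594215]
redtip 16 [0.6002854  0.19741482 0.21462769]
base (array([648.9, 259.6]), array([279.1, 297.8]), 9
[... 420 characters left out ...]
p [0.6366 0.0433 0.0503] 0.056220536088616435
orange 139 (array([617.1, -71.1]), array([26.7, 18.7]), 60.2) top [ 0.6175 -0.0701  0.0501] 0.059232386193168396
plate (array([ 391.5, -233.3]), array([206.5, 191.2]), 82.4) 0.008358566453476546
knob (array([ 366.9, -211.8]), array([ 38.8, 137.6]), 84.6) 0.0449722813940361
rest (array([ 620.7, -291.1]), array([130.1, 109.3]), 49.4) [ 0.61574456 -0.28173438  0.0859739 ] slope 19.556521393322985 yaw uphill -41.395869805878306 z at c 0.08949438346453556
hook 149 (array([635.9, 233.4]), array([105. ,  13.1]), 49.6) [0.19414378 0.2018763  0.21475495]
redtip 15 [0.6052123  0.1965057  0.21505441]
base (array([651.8, 257.3]), array([277.6, 295.3]), 89.1)
```

```bash
cat >> h.py <<'E'
def goal(G,yaw,tilt=0,off=.019,turn=0):
    """grasp point G, tool yaw (deg), body leaning by tilt (deg) towards -x of the frame at yaw-180+turn"""
    o=readout.get_obs(); R0=R.from_euler('xyz',o['tcp_rot'],degrees=True)
    ax=R.from_euler('z',yaw,degrees=True).apply([0,-1,0]) # tool y
    Rg=R.from_rotvec(np.radians(-tilt)*ax)*R.from_euler('xyz',[180,0,yaw],degrees=True)
    p=np.array(G)+off*Rg.apply([0,0,1])
    print('rot',(Rg*R0.inv()).as_rotvec(degrees=True).round(1).tolist(),'tr',((p-o['ee_pos'])*1000).round(1).tolist(),'lean',Rg.apply([0,0,-1]).round(2),'t',o['time'],'wf',o['wrist_force'].round(1))
E
python3 - <<'E'
from h import *
goal([.482,-.0765,.16],169.3,22); goal([.482,-.0765,.043],169.3,22)
E
```

```text
rot [-4.8, -21.5, 4.0] tr [349.3, -609.8, -88.9] lean [-0.37  0.07  0.93] t 1.0 wf [-0.3 -0.9  0.2]
rot [-4.8, -21.5, 4.0] tr [349.3, -609.8, -205.9] lean [-0.37  0.07  0.93] t 1.0 wf [-0.3 -0.9  0.2]
```

```bash
python3 -m jog '[{"rotation":[-4.8,-21.5,4],"translation":[349,-610,-20],"grip":60},{"rotation":[-4.8,-21.5,4],"translation":[349,-610,-20],"grip":60},{"rotation":[-4.8,-21.5,4],"translation":[349,-610,-20],"grip":60},{"rotation":[-4.8,-21.5,4],"translation":[349,-610,-20],"grip":60},{"rotation":[-4.8,-21.5,4],"translation":[349,-610,-20],"grip":60},{"rotation":[-4.8,-21.5,4],"translation":[349,-610,-20],"grip":60},{"rotation":[-4.8,-21.5,4],"translation":[349,-610,-20],"grip":60},{"rotation":[-4.8,-21.5,4],"translation":[349,-610,-20],"grip":60},{"rotation":[-4.8,-21.5,4],"translation":[349,-610,-20],"grip":60},{"rotation":[-4.8,-21.5,4],"translation":[349,-610,-20],"grip":60},{"rotation":[-4.8,-21.5,4],"translation":[349,-610,-20],"grip":60},{"rotation":[-4.8,-21.5,4],"translation":[349,-610,-20],"grip":60},{"rotation":[-4.8,-21.5,4],"translation":[349,-610,-20],"grip":60},{"rotation":[-4.8,-21.5,4],"translation":[349,-610,-20],"grip":60},{"rotation":[-4.8,-21.5,4],"translation":[349,-610,-20],"grip":60},{"rotation":[-4.8,-21.5,4],"translation":[349,-610,-60],"grip":60},{"rotation":[-4.8,-21.5,4],"translation":[349,-610,-90],"grip":60},{"rotation":[-4.8,-21.5,4],"translation":[349,-610,-90],"grip":60}]' 30
python3 - <<'E'
from h import *
o=readout.get_obs();p,d=imaging.camera('wrist'); M=T('wrist',o); W=cloud('wrist',d,M)
cv2.imwrite('pics/w1.png',p[...,::-1])
h=cv2.cvtColor(p,cv2.COLOR_RGB2HSV); H,S=h[...,0],h[...,1]
m=(H>100)&(H<130)&(S>110)&(abs(W[...,0]-.482)<.04)&(abs(W[...,1]+.0765)<.04)&(W[...,2]<.06)
P=W[m]; print(len(P),P.mean(0),P.min(0),P.max(0))
print([r for r in spotter.mark_of('wrist','cup_a')][:2])
for r in spotter.mark_of('wrist','cup_a')[:2]: print(ray('wrist',r['uv'],0,M))
goal([.482,-.0765,.043],169.3,22)
E
```

```text
time: 2.8
ee_pos: [0.4863, -0.0776, 0.1366]
tcp_rot: [180.0, 21.6, 169.3]
wrist_force: [-0.8, -0.0, -0.4]
opening: 0.0599
grasp_force: 0.0
1220 [ 0.47606202 -0.07552748  0.03836584] [ 0.47163934 -0.09307567 -0.00076509] [ 0.52088445 -0.06668404  0.04941038]
[{'uv': [505.9, 286.6], 'confidence': 0.61}, {'uv': [323.1, 148.7], 'confidence': 0.59}]
[0.62772009 0.04656135 0.        ]
[ 0.4818975  -0.07660691  0.        ]
rot [-0.0, 0.2, -0.1] tr [-0.3, -0.1, -117.9] lean [-0.37  0.07  0.93] t 2.95 wf [ 0.8 -0.1  0.9]
```

View pics/w1.png

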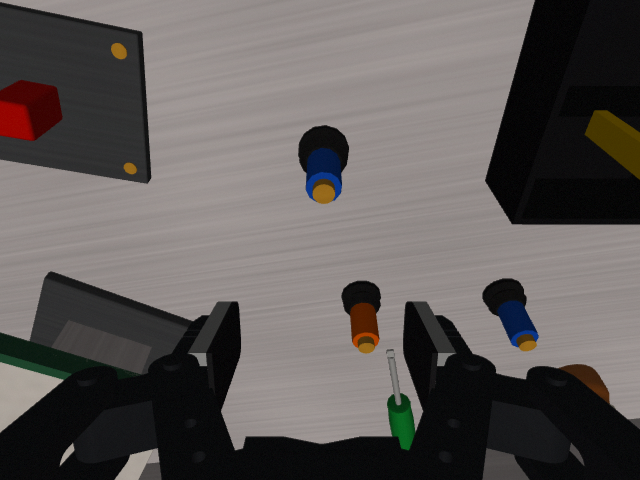

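Picture w1: the blue cup stands at (323,160), between plate and basket. It measures (0.482,-0.077), agreeing with the other cameras, so I am grasping it.

```bash
python3 -m jog '[{"rotation":[0,0,0],"translation":[0,0,-45],"grip":60},{"rotation":[0,0,0],"translation":[0,0,-90],"grip":60},{"rotation":[0,0,0],"translation":[0,0,-118],"grip":60},{"rotation":[0,0,0],"translation":[0,0,-118],"grip":60},{"rotation":[0,0,0],"translation":[0,0,-118],"grip":10},{"rotation":[0,0,0],"translation":[0,0,-118],"grip":10},{"rotation":[0,0,0],"translation":[0,0,-118],"grip":10},{"rotation":[0,0,0],"translation":[0,0,-118],"grip":10},{"rotation":[0,0,0],"translation":[0,0,-118],"grip":10},{"rotation":[0,0,0],"translation":[0,0,-118],"grip":10}]' 30
python3 - <<'E'
from h import *
goal([.482,-.0765,.18],169.3,22)
c=np.array([.472,.084]);b=np.radians(-10.7);x=np.array([np.cos(b),np.sin(b)])
m=c-.033*x; goal([*m,.18],169.3,22); goal([*m,.052],169.3,22)
print(imaging.camera_info('wrist')['tool_from_camera'].round(3))
E
```

```text
time: 3.95
ee_pos: [0.4905, -0.0782, 0.0262]
tcp_rot: [179.9, 22.3, 169.3]
wrist_force: [-2.2, 0.8, 9.3]
opening: 0.019
grasp_force: 30.0
rot [-0.0, 0.3, -0.1] tr [-1.5, 0.4, 136.2] lean [-0.37  0.07  0.93] t 3.95 wf [-2.2  0.8  9.3]
rot [-0.0, 0.3, -0.1] tr [-43.9, 167.0, 136.2] lean [-0.37  0.07  0.93] t 3.95 wf [-2.2  0.8  9.3]
rot [-0.0, 0.3, -0.1] tr [-43.9, 167.0, 8.2] lean [-0.37  0.07  0.93] t 3.95 wf [-2.2  0.8  9.3]
[[-0.001 -0.96  -0.281  0.071]
 [ 1.    -0.001 -0.001 -0.001]
 [ 0.    -0.281  0.96  -0.143]
 [ 0.     0.     0.     1.   ]]
```

```bash
python3 -m jog '[{"rotation":[0,0,0],"translation":[0,0,40],"grip":10},{"rotation":[0,0,0],"translation":[0,0,85],"grip":10},{"rotation":[0,0,0],"translation":[0,0,130],"grip":10},{"rotation":[0,0,0],"translation":[-15,45,145],"grip":10},{"rotation":[0,0,0],"translation":[-28,90,145],"grip":10},{"rotation":[0,0,0],"translation":[-38,135,145],"grip":10},{"rotation":[0,0,0],"translation":[-43,167,145],"grip":10},{"rotation":[0,0,0],"translation":[-43,167,145],"grip":10},{"rotation":[0,0,0],"translation":[-43,167,145],"grip":10},{"rotation":[0,0,0],"translation":[-43,167,105],"grip":10},{"rotation":[0,0,0],"translation":[-43,167,70],"grip":10},{"rotation":[0,0,0],"translation":[-43,167,40],"grip":10},{"rotation":[0,0,0],"translation":[-43,167,14],"grip":10},{"rotation":[0,0,0],"translation":[-43,167,14],"grip":10},{"rotation":[0,0,0],"translation":[-43,167,14],"grip":10}]'

```

```text
time: 5.45
ee_pos: [0.4461, 0.0881, 0.0382]
tcp_rot: [180.0, 22.0, 169.2]
wrist_force: [0.3, -0.4, 0.7]
opening: 0.019
grasp_force: 29.8
```

```bash
python3 -m jog '[{"rotation":[0,0,0],"translation":[0,0,0],"grip":40},{"rotation":[0,0,0],"translation":[0,0,0],"grip":40},{"rotation":[0,0,0],"translation":[0,0,0],"grip":40},{"rotation":[0,0,0],"translation":[0,0,30],"grip":40},{"rotation":[0,0,0],"translation":[0,0,70],"grip":40},{"rotation":[0,0,0],"translation":[0,0,115],"grip":40},{"rotation":[0,0,0],"translation":[0,0,160],"grip":60},{"rotation":[0,0,0],"translation":[0,0,160],"grip":60}]'
python3 - <<'E'
from h import *
o=readout.get_obs();p,d=imaging.camera('wrist'); M=T('wrist',o)
cv2.imwrite('pics/w2.png',p[...,::-1])
for r in spotter.mark_of('wrist','cup_a')[:4]: print(r,ray('wrist',r['uv'],0,M))
goal([.630,.045,.16],169.3,-22)
E
```

```text
time: 6.25
ee_pos: [0.448, 0.0897, 0.2049]
tcp_rot: [179.7, 22.5, 169.2]
wrist_force: [-0.5, 0.2, 1.0]
opening: 0.0603
grasp_force: 0.0
{'uv': [317.6, 100.5], 'confidence': 0.64} [0.43961753 0.08847722 0.        ]
{'uv': [311.0, 284.8], 'confidence': 0.6} [0.62805996 0.04464698 0.        ]
rot [8.1, 43.4, -0.0] tr [176.7, -42.9, -56.5] lean [ 0.37 -0.07  0.93] t 6.35 wf [ 0.5  0.3 -1.5]
```

View pics/w2.png

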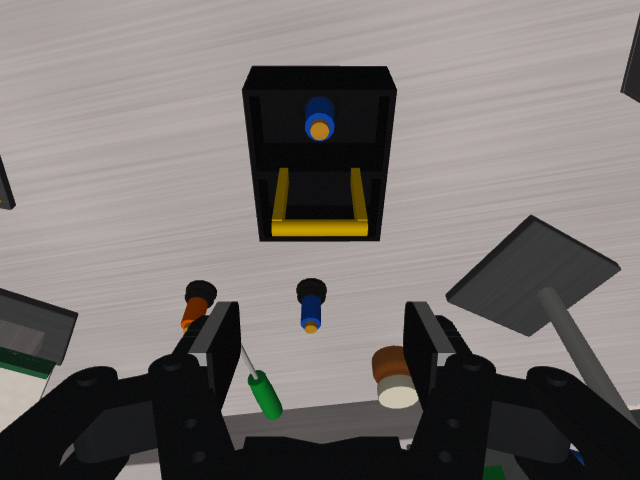

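Picture w2: the first cup stands upright in the near pocket at (319,115). The second blue cup is at (311,300), measuring (0.629,0.045), and the orange cup at (200,305) is untouched.

```bash
python3 -m jog '[{"rotation":[1.6,8.4,0],"translation":[35,-8,0],"grip":60},{"rotation":[3.1,16.7,0],"translation":[75,-17,0],"grip":60},{"rotation":[4.7,25,0],"translation":[120,-28,0],"grip":60},{"rotation":[6.2,33.3,0],"translation":[160,-38,-20],"grip":60},{"rotation":[7.7,41.5,0],"translation":[176,-43,-57],"grip":60},{"rotation":[8.1,43.4,0],"translation":[176,-43,-57],"grip":60},{"rotation":[8.1,43.4,0],"translation":[176,-43,-57],"grip":60},{"rotation":[8.1,43.4,0],"translation":[176,-43,-57],"grip":60}]'
python3 - <<'E'
from h import *
o=readout.get_obs();p,d=imaging.camera('wrist'); M=T('wrist',o)
cv2.imwrite('pics/w3.png',p[...,::-1])
for r in spotter.mark_of('wrist','cup_a')[:4]: print(r,ray('wrist',r['uv'],0,M))
goal([.629,.0445,.046],169.3,-22); print(o['q'].round(1))
E
```

```text
time: 7.15
ee_pos: [0.6217, 0.0453, 0.1357]
tcp_rot: [-179.9, -22.7, 169.3]
wrist_force: [0.7, 0.4, -0.9]
opening: 0.0598
grasp_force: 0.0
{'uv': [327.4, 319.8], 'confidence': 0.88} [0.63290678 0.04635192 0.        ]
{'uv': [337.0, 48.8], 'confidence': 0.55} [0.43657165 0.09139514 0.        ]
rot [0.0, -0.9, 0.0] tr [0.3, 0.7, -103.6] lean [ 0.37 -0.07  0.93] t 7.25 wf [-0.1 -0.9 -1.2]
[  2.   39.4  40.7 113.5   4.8  11.8]
```

```bash
python3 -m jog '[{"rotation":[0,0,0],"translation":[2,1,-45],"grip":60},{"rotation":[0,0,0],"translation":[2,1,-85],"grip":60},{"rotation":[0,0,0],"translation":[2,1,-111],"grip":60},{"rotation":[0,0,0],"translation":[2,1,-111],"grip":60},{"rotation":[0,0,0],"translation":[2,1,-111],"grip":10},{"rotation":[0,0,0],"translation":[2,1,-111],"grip":10},{"rotation":[0,0,0],"translation":[2,1,-111],"grip":10},{"rotation":[0,0,0],"translation":[2,1,-111],"grip":10},{"rotation":[0,0,0],"translation":[2,1,-111],"grip":10}]' 30
python3 - <<'E'
from h import *
c=np.array([.472,.084]);b=np.radians(-10.7);x=np.array([np.cos(b),np.sin(b)])
m=c+.032*x; goal([*m,.058],169.3,-22)
E
```

```text
time: 8.15
ee_pos: [0.6246, 0.047, 0.0318]
tcp_rot: [180.0, -21.9, 169.3]
wrist_force: [-0.3, -0.2, 7.9]
opening: 0.0185
grasp_force: 29.4
rot [-0.0, 0.1, -0.0] tr [-128.1, 32.4, 8.6] lean [ 0.37 -0.07  0.93] t 8.15 wf [-0.3 -0.2  7.9]
```

```bash
python3 -m jog '[{"rotation":[0,0,0],"translation":[0,0,40],"grip":10},{"rotation":[0,0,0],"translation":[0,0,85],"grip":10},{"rotation":[0,0,0],"translation":[-10,3,130],"grip":10},{"rotation":[0,0,0],"translation":[-50,13,145],"grip":10},{"rotation":[0,0,0],"translation":[-95,24,145],"grip":10},{"rotation":[0,0,0],"translation":[-128,32.5,145],"grip":10},{"rotation":[0,0,0],"translation":[-128,32.5,145],"grip":10},{"rotation":[0,0,0],"translation":[-128,32.5,145],"grip":10},{"rotation":[0,0,0],"translation":[-128,32.5,105],"grip":10},{"rotation":[0,0,0],"translation":[-128,32.5,70],"grip":10},{"rotation":[0,0,0],"translation":[-128,32.5,40],"grip":10},{"rotation":[0,0,0],"translation":[-128,32.5,14],"grip":10},{"rotation":[0,0,0],"translation":[-128,32.5,14],"grip":10},{"rotation":[0,0,0],"translation":[-128,32.5,14],"grip":10}]'

```

```text
time: 9.55
ee_pos: [0.4965, 0.0793, 0.0439]
tcp_rot: [-180.0, -22.1, 169.3]
wrist_force: [-0.4, -0.3, 0.2]
opening: 0.0191
grasp_force: 29.7
```

```bash
python3 -m jog '[{"rotation":[0,0,0],"translation":[0,0,0],"grip":40},{"rotation":[0,0,0],"translation":[0,0,0],"grip":40},{"rotation":[0,0,0],"translation":[0,0,0],"grip":40},{"rotation":[0,0,0],"translation":[0,0,30],"grip":40},{"rotation":[0,0,0],"translation":[0,0,70],"grip":40},{"rotation":[0,0,0],"translation":[0,0,115],"grip":40},{"rotation":[-1.5,-8,0],"translation":[-5,1,155],"grip":84},{"rotation":[-3,-16,0],"translation":[-15,3,185],"grip":84},{"rotation":[-4.1,-21.6,0],"translation":[-24,4.5,187],"grip":84},{"rotation":[-4.1,-21.6,0],"translation":[-24,4.5,187],"grip":84},{"rotation":[-4.1,-21.6,0],"translation":[-24,4.5,187],"grip":84},{"rotation":[-4.1,-21.6,0],"translation":[-24,4.5,187],"grip":84}]'
python3 - <<'E'
from h import *
o=readout.get_obs();p,d=imaging.camera('wrist'); M=T('wrist',o); W=cloud('wrist',d,M)
cv2.imwrite('pics/w4.png',p[...,::-1])
h=cv2.cvtColor(p,cv2.COLOR_RGB2HSV).astype(int)
m=(h[...,0]>20)&(h[...,0]<35)&(h[...,1]>150)&(abs(W[...,0]-.472)<.05)&(abs(W[...,1]-.084)<.06)&(W[...,2]>.1)
P=W[m];print(P.mean(0),P[:,2].max(),cv2.minAreaRect((P[:,:2]*1000).astype(np.float32)))
for t in['basket','basket_bar']:
  for r in spotter.mark_of('wrist',t)[:2]: print(r,ray('wrist',r['uv'],0 if t=='basket' else .107,M))
p,d=imaging.camera('top');W=cloud('top',d)
m=(abs(W[...,0]-.472)<.08)&(abs(W[...,1]-.084)<.08)&(W[...,2]>.03)&(W[...,2]<.06);print('top rim',cv2.minAreaRect((W[m][:,:2]*1000).astype(np.float32)))
print(o['q'].round(1))
E
```

```text
time: 10.75
ee_pos: [0.472, 0.0839, 0.2299]
tcp_rot: [-179.9, -0.2, 169.3]
wrist_force: [0.2, -0.3, 0.4]
opening: 0.0837
grasp_force: 0.0
[0.47263405 0.08322651 0.11563768] 0.2709975144935612 ((472.3802185058594, 75.865478515625), (70.98621368408203, 12.64785385131836), 79.94983673095703)
{'uv': [324.3, 205.0], 'confidence': 0.78} [0.47349325 0.08504949 0.        ]
{'uv': [323.4, 239.2], 'confidence': 0.82} [0.47562654 0.08346913 0.107     ]
top rim ((466.8758239746094, 39.97293472290039), (122.47035217285156, 40.41872787475586), 7.017634391784668)
[10.1 -4.4  0.5 95.2  0.  20.8]
```

View pics/w4.png

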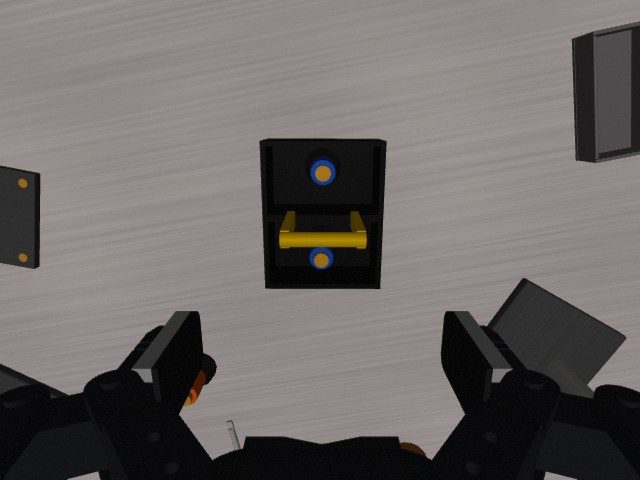

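Picture w4: both cups stand upright in the pockets at (322,172) and (321,259), with the handle bar centred at (323,240). I am gripping the uprights.

```bash
python3 -m jog '[{"rotation":[0,0,0],"translation":[1,0,-45],"grip":84},{"rotation":[0,0,0],"translation":[1,0,-90],"grip":84},{"rotation":[0,0,0],"translation":[1,0,-130],"grip":84},{"rotation":[0,0,0],"translation":[1,0,-157],"grip":84},{"rotation":[0,0,0],"translation":[1,0,-157],"grip":84},{"rotation":[0,0,0],"translation":[1,0,-157],"grip":45},{"rotation":[0,0,0],"translation":[1,0,-157],"grip":45},{"rotation":[0,0,0],"translation":[1,0,-157],"grip":45},{"rotation":[0,0,0],"translation":[1,0,-157],"grip":45},{"rotation":[0,0,0],"translation":[1,0,-157],"grip":45},{"rotation":[0,0,0],"translation":[1,0,-145],"grip":45},{"rotation":[0,0,0],"translation":[1,0,-125],"grip":45},{"rotation":[0,0,0],"translation":[1,0,-125],"grip":45}]' 80
python3 - <<'E'
from h import *
o=readout.get_obs();p,d=imaging.camera('wrist'); M=T('wrist',o); W=cloud('wrist',d,M)
cv2.imwrite('pics/w5.png',p[...,::-1])
# hook refit: rod axis from top camera
z=np.load('top0.npz');W=cloud('top',z['d']);h=cv2.cvtColor(z['p'],cv2.COLOR_RGB2HSV).astype(int)
for n in('top','scene'):
    z=np.load(n+'0.npz');W=cloud(n,z['d']);h=cv2.cvtColor(z['p'],cv2.COLOR_RGB2HSV).astype(int)
    m=(W[...,0]>.5)&(W[...,0]<.8)&(W[...,1]>.12)&(W[...,1]<.4)&(W[...,2]>.17)&(W[...,2]<.24)&(h[...,1]>90)
    P=W[m];c=P.mean(0);u=np.linalg.svd((P-c)[:,:2])[2][0];u*=np.sign(u[0]);s=(P-c)[:,:2]@u
    print(n,'yaw',np.degrees(np.arctan2(u[1],u[0])),'ends',c[:2]+u*s.min(),c[:2]+u*s.max(),'len',np.ptp(s))
    b=(h[...,2]<75)&(abs(W[...,2]-.012)<.007)&(W[...,0]>.54)&(W[...,0]<.8)&(W[...,1]>.16)&(W[...,1]<.38)
    print(cv2.minAreaRect((W[b][:,:2]*1000).astype(np.float32)))
E
```

```text
time: 12.25
ee_pos: [0.4739, 0.0842, 0.1082]
tcp_rot: [180.0, 0.1, 169.3]
wrist_force: [0.3, 0.7, -5.2]
opening: 0.0547
grasp_force: 86.0
top yaw 49.96884293511698 ends [0.59691179 0.19359606] [0.66598393 0.27582218] len 0.10738760209492107
((659.9562377929688, 268.47161865234375), (128.35861206054688, 118.9131851196289), 50.23331832885742)
scene yaw 49.839387577421896 ends [0.60242071 0.19291905] [0.67012318 0.2731459 ] len 0.10497605714778241
((664.72900390625, 263.36065673828125), (115.01155090332031, 120.30608367919922), 49.91121292114258)
```

```bash
python3 -m jog '[{"rotation":[0,0,0],"translation":[0,0,30],"grip":45},{"rotation":[0,0,-8],"translation":[0,0,60],"grip":45},{"rotation":[0,0,-16],"translation":[10,6,87],"grip":45},{"rotation":[0,0,-24],"translation":[20,12,87],"grip":45},{"rotation":[0,0,-32],"translation":[30,18,87],"grip":45},{"rotation":[0,0,-40],"translation":[40,26,87],"grip":45},{"rotation":[0,0,-48],"translation":[50,32,87],"grip":45},{"rotation":[0,0,-56],"translation":[57,36,87],"grip":45},{"rotation":[0,0,-64],"translation":[57,36,87],"grip":45},{"rotation":[0,0,-72],"translation":[57,36,87],"grip":45},{"rotation":[0,0,-80],"translation":[57,36,87],"grip":45},{"rotation":[0,0,-88],"translation":[57,36,87],"grip":45},{"rotation":[0,0,-96],"translation":[57,36,87],"grip":45},{"rotation":[0,0,-104],"translation":[57,36,87],"grip":45},{"rotation":[0,0,-112],"translation":[57,36,87],"grip":45},{"rotation":[0,0,-119.3],"translation":[57,36,87],"grip":45},{"rotation":[0,0,-119.3],"translation":[57,36,87],"grip":45},{"rotation":[0,0,-119.3],"translation":[57,36,87],"grip":45}]'
python3 - <<'E'
from h import *
o=readout.get_obs();p,d=imaging.camera('wrist'); M=T('wrist',o); W=cloud('wrist',d,M); np.savez('w6.npz',p=p,d=d,M=M)
cv2.imwrite('pics/w6.png',p[...,::-1])
for r in spotter.mark_of('wrist','hook_seat')[:3]: print(r,ray('wrist',r['uv'],.199,M))
for r in spotter.mark_of('wrist','hook_stand')[:3]: print(r,ray('wrist',r['uv'],0,M))
h=cv2.cvtColor(p,cv2.COLOR_RGB2HSV).astype(int)
m=(h[...,1]>120)&(W[...,2]>.17)&(W[...,2]<.23)&(W[...,0]>.55)&(W[...,1]>.15)
P=W[m]; 
if len(P)>20:
    c=P.mean(0);u=np.linalg.svd((P-c)[:,:2],full_matrices=False)[2][0];u*=np.sign(u[0]);s=(P-c)[:,:2]@u
    print(len(P),'yaw',np.degrees(np.arctan2(u[1],u[0])),'ends',c[:2]+u*s.min(),c[:2]+u*s.max(),np.ptp(s))
E
```

```text
time: 14.1
ee_pos: [0.5295, 0.1199, 0.1915]
tcp_rot: [-179.9, -0.1, 50.2]
wrist_force: [-0.1, -0.3, -4.3]
opening: 0.0551
grasp_force: 87.3
{'uv': [322.7, 367.1], 'confidence': 0.23} [0.43686454 0.00717718 0.        ]
450 yaw 41.65933987812454 ends [0.55086519 0.14934531] [0.60042162 0.19343543] 0.06633082392597565
```

View pics/w6.png

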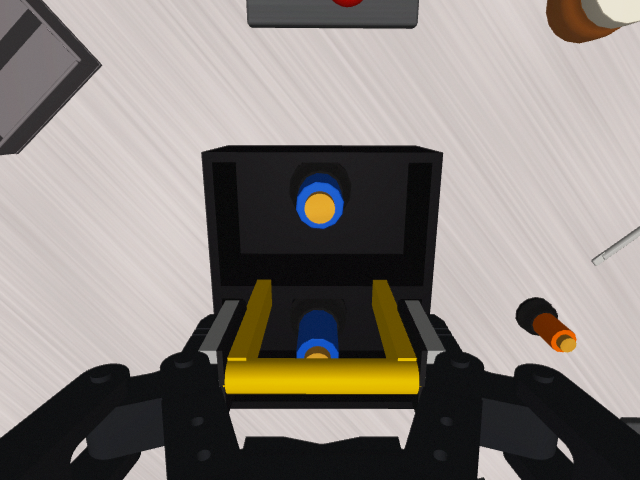

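```bash
python3 - <<'E'
from h import *
z=np.load('w6.npz');p,d,M=z['p'],z['d'],z['M'];W=cloud('wrist',d,M)
f,cx,cy,_=K('wrist');print(f,cx,cy)
print('row0 depth',d[0,330:365:6].round(3),W[0,335:362:5].round(4).tolist())
y=np.array([.766,-.643]);u=np.array([.643,.766])
h=cv2.cvtColor(p,cv2.COLOR_RGB2HSV).astype(int)
m=(h[...,1]>150)&((h[...,0]<10)|(h[...,0]>170));m[20:]=0
v,c=np.nonzero(m);print('red cols',c.min(),c.max(),v.max())
t=ray('wrist',[(c.min()+c.max())/2,0],.21,M);print('tip',t,'lat',t[:2]@y,'along',t[:2]@u)
for col in(247,418):
    b=ray('wrist',[col,10],.012,M);print('base',b,'lat',b[:2]@y)
for q in((.5997,.1933),(.619,.2163),(.5295,.1199),(.6625,.266),(.631,.2351),(.6359,.2334)):print(q,'lat',np.array(q)@y,'al',np.array(q)@u)
b=(h[...,0]>18)&(h[...,0]<35)&(h[...,1]>150);v,c=np.nonzero(b&(np.mgrid[:480,:640][0]>365)&(np.mgrid[:480,:640][0]<385));print('bar cols',c.min(),c.max(),ray('wrist',[(c.min()+c.max())/2,376],.23,M)[:2]@y)
E
```

```text
415.29613149614005 321.5617142399467 242.5891461913463
row0 depth [0.287 0.108 0.107 0.106 0.107 0.106] [[0.5973, 0.1951, 0.2125], [0.5979, 0.1938, 0.2149], [0.5988, 0.193, 0.2151], [0.5998, 0.1922, 0.215], [0.6011, 0.1916, 0.2136], [0.6017, 0.1905, 0.2152]]
red cols 333 361 6
tip [0.60021369 0.19344835 0.21      ] lat 0.33537640355148907 along 0.5341188389888893
base [0.58266751 0.26452479 0.012     ] lat 0.2762338716186603
base [0.67387789 0.18838734 0.012     ] lat 0.39505740522854116
(0.5997, 0.1933) lat 0.3350783 al 0.5336749000000001
(0.619, 0.2163) lat 0.3350731 al 0.5637028000000001
(0.5295, 0.1199) lat 0.3285013 al 0.4323119
(0.6625, 0.266) lat 0.336437 al 0.6297435
(0.631, 0.2351) lat 0.3321767 al 0.5858196
(0.6359, 0.2334) lat 0.3370232 al 0.5876681
bar cols 224 419 0.3289494670543918
```

```bash
python3 -m jog '[{"rotation":[0,0,0],"translation":[21,15,0],"grip":45},{"rotation":[0,0,0],"translation":[37,34,0],"grip":45},{"rotation":[0,0,0],"translation":[50,50,0],"grip":45},{"rotation":[0,0,0],"translation":[63,65,0],"grip":45},{"rotation":[0,0,0],"translation":[76,80,0],"grip":45},{"rotation":[0,0,0],"translation":[88,95,0],"grip":45},{"rotation":[0,0,0],"translation":[88,95,0],"grip":45},{"rotation":[0,0,0],"translation":[88,95,0],"grip":45}]'
python3 - <<'E'
from h import *
o=readout.get_obs();p,d=imaging.camera('wrist'); M=T('wrist',o);np.savez('w7.npz',p=p,d=d,M=M)
s,ds=imaging.camera('scene')
a=cv2.resize(s[160:310,400:540,::-1],(448,480),interpolation=cv2.INTER_CUBIC); b=cv2.resize(p[...,::-1],(340,255)); im=np.zeros((480,800,3),np.uint8); im[:,:448]=a; im[:255,460:800]=b
cv2.imwrite('pics/c7.png',im)
E
```

```text
time: 15.05
ee_pos: [0.6175, 0.215, 0.1917]
tcp_rot: [-179.9, -0.1, 50.1]
wrist_force: [-0.7, -0.4, -5.7]
opening: 0.0548
grasp_force: 87.2
```

View pics/c7.png

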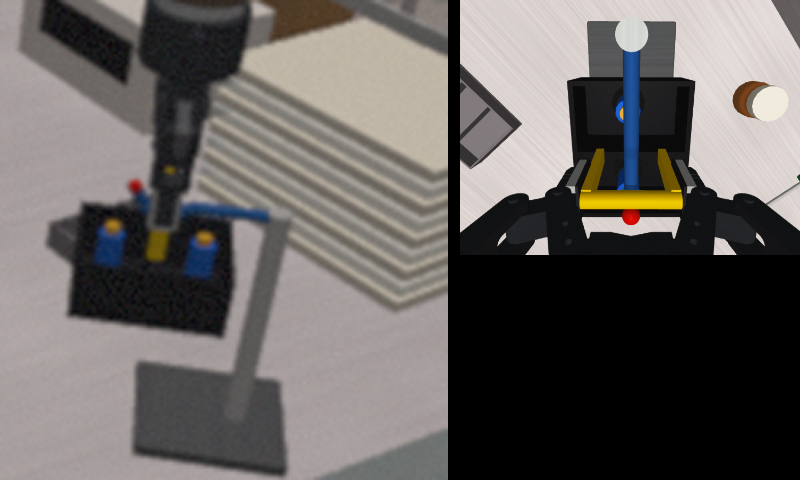

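Picture c7: the rod passes through the window centred under the bar, and the red tip at inset (630,216) lies beyond the bar on the robot's side. The post top at inset (632,34) lets me check the distance.

```bash
python3 - <<'E'
from h import *
z=np.load('w7.npz');p,d,M=z['p'],z['d'],z['M'];W=cloud('wrist',d,M);h=cv2.cvtColor(p,cv2.COLOR_RGB2HSV).astype(int)
y=np.array([.766,-.643]);u=np.array([.643,.766])
g=(h[...,1]<60)&(W[...,2]>.19)&(W[...,2]<.22);g[130:]=0
P=W[g];print('post',len(P),P.mean(0),'al',((P[:,:2]@u).min()+(P[:,:2]@u).max())/2,'lat',P[:,:2].mean(0)@y,np.ptp(P[:,:2]@u))
r=(h[...,1]>150)&((h[...,0]<8)|(h[...,0]>172))&(W[...,2]>.18);r[:380]=0;P=W[r];print('red',len(P),(P[:,:2]@u).min(),(P[:,:2]@u).max(),P[:,:2].mean(0)@y,P[:,2].max())
b=(h[...,0]>18)&(h[...,0]<35)&(h[...,1]>150)&(W[...,2]>.22);b[:350]=0;P=W[b];a=P[:,:2]@u;print('bar al',np.percentile(a,[2,98]),'lat',(P[:,:2]@y).min(),(P[:,:2]@y).max(),'z',P[:,2].max())
bl=(h[...,0]>100)&(h[...,0]<130)&(h[...,1]>120)&(W[...,2]>.185)
a=W[...,:2]@u
for s in np.arange(.55,.64,.01):
    q=bl&(abs(a-s)<.004)
    if q.sum()>5: print(round(s,3),np.percentile(W[q][:,2],90).round(4),(W[q][:,:2].mean(0)@y).round(4))
E
```

```text
post 3295 [0.6737301  0.28085474 0.20502738] al 0.6482345160615985 lat 0.33548765999183355 0.017818636741029903
red 850 0.5336198122679183 0.544512124118029 0.3352743588752318 0.21934032154477878
bar al [0.55747937 0.56691665] lat 0.3075150352139055 0.36316208470269445 z 0.2353513866085731
0.55 0.2014 0.3352
0.56 0.1994 0.3353
0.57 0.1995 0.3354
0.58 0.2047 0.3354
0.59 0.2054 0.3354
0.6 0.2054 0.3355
0.61 0.2054 0.3354
0.62 0.2054 0.3354
0.63 0.2054 0.3355
```

```bash
python3 -m jog '[{"rotation":[0,0,0],"translation":[1,1,-12],"grip":45},{"rotation":[0,0,0],"translation":[1,1,-21],"grip":45},{"rotation":[0,0,0],"translation":[1,1,-26],"grip":45},{"rotation":[0,0,0],"translation":[1,1,-27],"grip":45},{"rotation":[0,0,0],"translation":[1,1,-27],"grip":45}]'
```

```text
time: 15.65
ee_pos: [0.6185, 0.2156, 0.1668]
tcp_rot: [-180.0, -0.2, 50.0]
wrist_force: [-3.7, -2.1, 7.2]
opening: 0.0547
grasp_force: 88.7
```

```bash
python3 -m jog '[{"rotation":[0,0,0],"translation":[0,0,1],"grip":45},{"rotation":[0,0,0],"translation":[0,0,1],"grip":62},{"rotation":[0,0,0],"translation":[0,0,1],"grip":84},{"rotation":[0,0,0],"translation":[0,0,1],"grip":84},{"rotation":[0,0,0],"translation":[0,0,1],"grip":84},{"rotation":[0,0,0],"translation":[0,0,20],"grip":84},{"rotation":[0,0,0],"translation":[0,0,50],"grip":84},{"rotation":[0,0,0],"translation":[0,0,90],"grip":84},{"rotation":[0,0,0],"translation":[0,0,120],"grip":84},{"rotation":[0,0,0],"translation":[0,0,120],"grip":84},{"rotation":[0,0,0],"translation":[0,0,120],"grip":84}]'
python3 - <<'E'
from h import *
o=readout.get_obs();p,d=imaging.camera('wrist'); s,ds=imaging.camera('scene')
t,dt=imaging.camera('top');W=cloud('top',dt)
a=cv2.resize(s[160:310,400:540,::-1],(448,480),interpolation=cv2.INTER_CUBIC); b=cv2.resize(p[...,::-1],(340,255)); im=np.zeros((480,800,3),np.uint8); im[:,:448]=a; im[:255,460:800]=b
im[260:480,460:800]=cv2.resize(t[225:335,320:490,::-1],(340,220))
cv2.imwrite('pics/c8.png',im)
E
```

```text
time: 16.75
ee_pos: [0.6191, 0.2161, 0.2856]
tcp_rot: [-180.0, -0.2, 50.0]
wrist_force: [0.3, 0.5, -0.6]
opening: 0.0838
grasp_force: 0.0
```

View pics/c8.png

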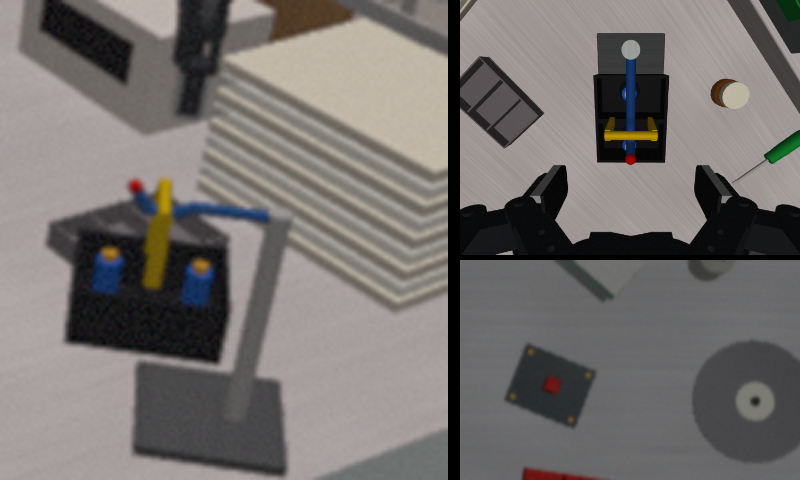

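Picture c8: the basket hangs level on the hook at scene crop (165,200), with both cups inside at (108,270) and (198,282). Next is the plate, its knob at inset (552,385).

```bash
python3 -m jog '[{"rotation":[0,0,0],"translation":[-10,-22,0],"grip":60},{"rotation":[0,0,4],"translation":[-30,-66,0],"grip":60},{"rotation":[0,0,10],"translation":[-50,-110,-10],"grip":60},{"rotation":[0,0,19.5],"translation":[-202,-441,-95],"grip":60},{"rotation":[0,0,19.5],"translation":[-202,-441,-95],"grip":60},{"rotation":[0,0,19.5],"translation":[-202,-441,-95],"grip":60},{"rotation":[0,0,19.5],"translation":[-202,-441,-95],"grip":60},{"rotation":[0,0,19.5],"translation":[-202,-441,-95],"grip":60},{"rotation":[0,0,19.5],"translation":[-202,-441,-95],"grip":60},{"rotation":[0,0,19.5],"translation":[-202,-441,-95],"grip":60},{"rotation":[0,0,19.5],"translation":[-202,-441,-95],"grip":60},{"rotation":[0,0,19.5],"translation":[-202,-441,-95],"grip":60},{"rotation":[0,0,19.5],"translation":[-202,-441,-95],"grip":60},{"rotation":[0,0,19.5],"translation":[-202,-441,-95],"grip":60}]'
python3 - <<'E'
from h import *
o=readout.get_obs();p,d=imaging.camera('wrist'); M=T('wrist',o); W=cloud('wrist',d,M);np.savez('w9.npz',p=p,d=d,M=M)
cv2.imwrite('pics/w9.png',p[...,::-1]); print(o['q'].round(1))
h=cv2.cvtColor(p,cv2.COLOR_RGB2HSV).astype(int)
n=(abs(W[...,0]-.417)<.08)&(abs(W[...,1]+.225)<.08)
m=n&(W[...,2]>.035)&(W[...,2]<.045)&(h[...,1]>120);P=W[m];print('knob',len(P),cv2.minAreaRect((P[:,:2]*1000).astype(np.float32)),P[:,2].mean())
m=n&(W[...,2]>.0045)&(W[...,2]<.012)&(h[...,2]<110);m=cv2.morphologyEx(m.astype(np.uint8),cv2.MORPH_OPEN,np.ones((5,5)))>0;P=W[m];print('plate',len(P),cv2.minAreaRect((P[:,:2]*1000).astype(np.float32)))
E
```

```text
time: 18.3
ee_pos: [0.4169, -0.2243, 0.1901]
tcp_rot: [-179.9, -0.2, 69.6]
wrist_force: [0.8, -0.6, 0.3]
opening: 0.0604
grasp_force: 0.0
[-28.4  -6.   -5.4  90.7   0.1  82.1]
knob 734 ((419.2416687011719, -225.98667907714844), (20.530410766601562, 19.620681762695312), 68.88971710205078) 0.03969808108850442
plate 13846 ((419.0107727050781, -225.96530151367188), (110.1574478149414, 90.09947204589844), 68.03964233398438)
```

View pics/w9.png

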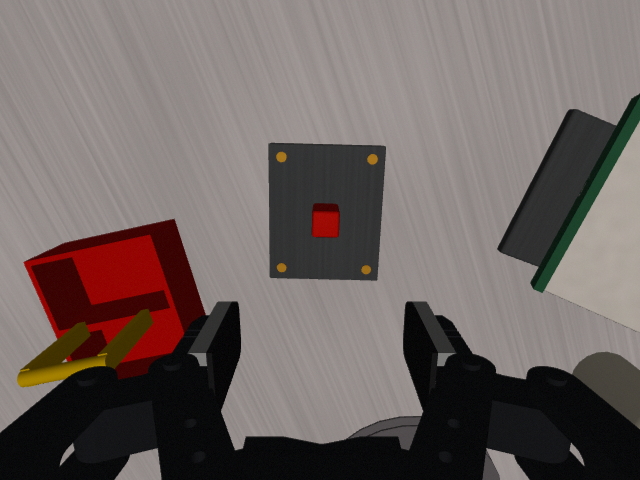

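```bash
python3 -m jog '[{"rotation":[0,0,-1.2],"translation":[2,-1,-45],"grip":60},{"rotation":[0,0,-1.2],"translation":[2,-1,-90],"grip":60},{"rotation":[0,0,-1.2],"translation":[2,-1,-135],"grip":60},{"rotation":[0,0,-1.2],"translation":[2,-1,-165],"grip":60},{"rotation":[0,0,-1.2],"translation":[2,-1,-176],"grip":60},{"rotation":[0,0,-1.2],"translation":[2,-1,-176],"grip":60},{"rotation":[0,0,-1.2],"translation":[2,-1,-176],"grip":10},{"rotation":[0,0,-1.2],"translation":[2,-1,-176],"grip":10},{"rotation":[0,0,-1.2],"translation":[2,-1,-176],"grip":10},{"rotation":[0,0,-1.2],"translation":[2,-1,-176],"grip":10},{"rotation":[0,0,-1.2],"translation":[2,-1,-176],"grip":10},{"rotation":[0,0,-1.2],"translation":[2,-1,-176],"grip":10}]' 80

```

```text
time: 19.55
ee_pos: [0.4198, -0.2266, 0.0162]
tcp_rot: [179.9, -0.1, 68.3]
wrist_force: [-1.0, 1.4, 5.9]
opening: 0.0188
grasp_force: 79.4
```

```bash
python3 - <<'E'
from h import *
z=np.load('w9.npz');p,d,M=z['p'],z['d'],z['M'];W=cloud('wrist',d,M);h=cv2.cvtColor(p,cv2.COLOR_RGB2HSV).astype(int)
ps=np.radians(-40.7);X=np.array([np.cos(ps),np.sin(ps)]);Y=np.array([-X[1],X[0]])
def st(n,P): 
    a,b=P[:,:2]@X,P[:,:2]@Y; print(n,len(P),'X',np.percentile(a,[1,50,99]).round(4),'Y',np.percentile(b,[1,50,99]).round(4),'z',np.percentile(P[:,2],[1,50,99]).round(4))
g=(h[...,0]>60)&(h[...,0]<95)&(h[...,1]>80)&(W[...,0]>.5)&(W[...,1]<-.15)
st('lip w9',W[g]);P=W[g];t=P[P[:,2]>np.percentile(P[:,2],60)];c=t.mean(0);u=np.linalg.svd((t-c)[:,:2],full_matrices=False)[2][0];print('lip yaw',np.degrees(np.arctan(u[1]/u[0])))
w=(h[...,1]<40)&(h[...,2]>150)&(W[...,0]>.5)&(W[...,1]<-.15)&(W[...,2]>.055)
st('white w9',W[w]);P=W[w];A=np.c_[P[:,:2],np.ones(len(P))];k=np.linalg.lstsq(A,P[:,2],rcond=None)[0];print('slope',np.degrees(np.arctan(np.hypot(*k[:2]))),np.degrees(np.arctan2(k[1],k[0])), 'z at .618,-.29',k@[.618,-.29,1])
print('where z=.09 plane along X for Y=med:',)
for n in('top','scene'):
    z=np.load(n+'0.npz');W2=cloud(n,z['d']);h2=cv2.cvtColor(z['p'],cv2.COLOR_RGB2HSV).astype(int)
    r=(W2[...,0]>.5)&(W2[...,0]<.75)&(W2[...,1]>-.42)&(W2[...,1]<-.17)&(W2[...,2]>.055)&(W2[...,2]<.13)
    gg=r&(h2[...,0]>50)&(h2[...,0]<95)&(h2[...,1]>50); st(n+' lip',W2[gg]); st(n+' white',W2[r&~gg])
E
```

```text
lip w9 3427 X [0.6042 0.6074 0.6115] Y [0.1189 0.1849 0.2432] z [0.0629 0.08   0.0827]
lip yaw 49.12281601005358
white w9 10051 X [0.6173 0.6332 0.6663] Y [0.1182 0.1541 0.224 ] z [0.0716 0.0788 0.0929]
slope 22.755697340172677 -41.08403113862791 z at .618,-.29 0.08893584611638675
where z=.09 plane along X for Y=med:
top lip 5 X [0.6054 0.6059 0.6063] Y [0.122  0.1355 0.1471] z [0.0779 0.0802 0.0872]
top white 1838 X [0.6033 0.6575 0.7082] Y [0.1182 0.1816 0.2452] z [0.0668 0.0894 0.1147]
scene lip 231 X [0.6052 0.6106 0.6153] Y [0.1206 0.1816 0.2465] z [0.0718 0.0781 0.084 ]
scene white 1503 X [0.6048 0.6768 0.7131] Y [0.1201 0.1868 0.2485] z [0.056  0.091  0.1122]
```

```bash
cat > rest.py <<'E'
from h import *
Rr=R.from_euler('z',-40.8,degrees=True)*R.from_euler('y',-22.92,degrees=True)
O=np.array([*(R.from_euler('z',-40.8,degrees=True).apply([.6605,.1825,0])[:2]),.09])
Rg=Rr*R.from_euler('z',40.8,degrees=True)*R.from_euler('xyz',[180,0,49.2],degrees=True)
def tcp(x,y,z): return O+Rr.apply(np.array([x,y,z+16.2])/1000)
E
python3 - <<'E'
from rest import *
cmd=np.array([.419,-.226,.014]);R0=R.from_euler('xyz',[180,0,68.3],degrees=True)
print(O,(Rg*R0.inv()).as_rotvec(degrees=True).round(1))
for q in((4,0,50),(4,0,4),(4,0,0),(-4,0,0)): print(q,((tcp(*q)-cmd)*1000).round(1))
print('localx',Rr.apply([1,0,0]).round(3),'z',Rr.apply([0,0,1]).round(3))
E
```

```text
[ 0.61924449 -0.29343271  0.09      ] [-11.9 -19.7 -18.8]
(4, 0, 50) [183.5 -53.  138.5]
(4, 0, 4) [197.1 -64.7  96.2]
(4, 0, 0) [198.3 -65.7  92.5]
(-4, 0, 0) [192.7 -60.9  89.4]
localx [ 0.697 -0.602  0.389] z [-0.295  0.254  0.921]
```

```bash
python3 -m jog '[{"rotation":[0,0,0],"translation":[0,0,30],"grip":10},{"rotation":[0,0,0],"translation":[0,0,75],"grip":10},{"rotation":[0,0,0],"translation":[0,0,120],"grip":10},{"rotation":[-3,-5,-5],"translation":[30,-9,150],"grip":10},{"rotation":[-6,-10,-9.5],"translation":[75,-22,155],"grip":10},{"rotation":[-9,-15,-14],"translation":[120,-35,155],"grip":10},{"rotation":[-11.9,-19.7,-18.8],"translation":[160,-47,150],"grip":10},{"rotation":[-11.9,-19.7,-18.8],"translation":[183.5,-53,139],"grip":10},{"rotation":[-11.9,-19.7,-18.8],"translation":[183.5,-53,139],"grip":10},{"rotation":[-11.9,-19.7,-18.8],"translation":[183.5,-53,139],"grip":10},{"rotation":[-11.9,-19.7,-18.8],"translation":[183.5,-53,139],"grip":10}]'
python3 - <<'E'
from rest import *
o=readout.get_obs();p,d=imaging.camera('wrist'); M=T('wrist',o); W=cloud('wrist',d,M);np.savez('w10.npz',p=p,d=d,M=M)
L=Rr.inv().apply((W-O).reshape(-1,3)).reshape(W.shape)*1000
print('tcp local',(Rr.inv().apply(o['ee_pos']-O)*1000).round(1),'rot err',(Rg*R.from_euler('xyz',o['tcp_rot'],degrees=True).inv()).as_rotvec(degrees=True).round(2))
h=cv2.cvtColor(p,cv2.COLOR_RGB2HSV).astype(int)
def st(n,m):
    P=L[m]; print(n,len(P),*[np.percentile(P[:,i],[1,50,99]).round(1) for i in range(3)]) if len(P) else print(n,0)
st('lip',(h[...,0]>60)&(h[...,0]<95)&(h[...,1]>80)&(abs(L[...,0]+52)<20)&(abs(L[...,1])<80))
st('white',(h[...,1]<40)&(h[...,2]>140)&(abs(L[...,2])<8)&(abs(L[...,0])<70)&(abs(L[...,1])<80))
m=(h[...,2]<110)&(abs(L[...,2]-58)<6)&(abs(L[...,0])<70)&(abs(L[...,1])<80)
st('plate',m); print(cv2.minAreaRect(L[m][:,:2].astype(np.float32)))
cv2.imwrite('pics/w10.png',p[...,::-1])
E
```

```text
time: 20.65
ee_pos: [0.6018, -0.2791, 0.1541]
tcp_rot: [157.1, -0.2, 49.3]
wrist_force: [-0.2, -0.0, -1.9]
opening: 0.0185
grasp_force: 79.0
tcp local [ 4.2 -0.6 67.8] rot err [-0.16  0.06 -0.12]
lip 1367 [-55.9 -54.3 -37.3] [-54.3  45.8  65.6] [  1.6  12.3 147.5]
white 6964 [-48.6   1.8  52.9] [49.8 57.6 65.7] [-1.3  0.3  1.8]
plate 38531 [-39.5   4.4  48.5] [-52.1  24.1  54.6] [57.7 59.4 60.9]
((4.551944732666016, -0.4159126281738281), (110.56678009033203, 90.44877624511719), 89.93506622314453)
```

View pics/w10.png

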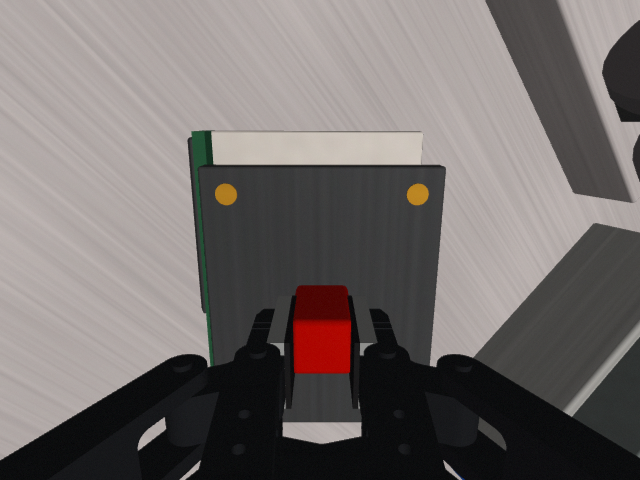

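Picture w10: the plate is held square above the rest, its lower edge parallel to the green lip (200,240), with the white top showing evenly above it. I am lowering it along the face normal, then sliding it to the lip.

```bash
python3 -m jog '[{"rotation":[0,0,0],"translation":[7,-6,-22],"grip":10},{"rotation":[0,0,0],"translation":[11.8,-10.2,-36.8],"grip":10},{"rotation":[0,0,0],"translation":[14,-12,-43.5],"grip":10},{"rotation":[0,0,0],"translation":[14.9,-12.8,-46.5],"grip":10},{"rotation":[0,0,0],"translation":[14.9,-12.8,-46.5],"grip":10},{"rotation":[0,0,0],"translation":[12,-10.3,-48.2],"grip":10},{"rotation":[0,0,0],"translation":[9,-7.7,-49.8],"grip":10},{"rotation":[0,0,0],"translation":[7.6,-6.5,-50.6],"grip":10},{"rotation":[0,0,0],"translation":[7.6,-6.5,-50.6],"grip":10},{"rotation":[0,0,0],"translation":[7.6,-6.5,-50.6],"grip":10}]'
python3 - <<'E'
from rest import *
o=readout.get_obs()
print('tcp local',(Rr.inv().apply(o['ee_pos']-O)*1000).round(1),'F local',Rr.inv().apply(o['wrist_force']).round(1))
E
```

```text
time: 21.7
ee_pos: [0.6103, -0.2861, 0.1037]
tcp_rot: [157.0, -0.2, 49.3]
wrist_force: [3.0, -5.1, 0.8]
opening: 0.0186
grasp_force: 79.2
tcp local [-5.3 -0.3 17.1] F local [ 5.5 -1.9 -1.5]
```

```bash
python3 -m jog '[{"rotation":[0,0,0],"translation":[0.5,-0.5,-1.8],"grip":10},{"rotation":[0,0,0],"translation":[0.5,-0.5,-1.8],"grip":10},{"rotation":[0,0,0],"translation":[0.5,-0.5,-1.8],"grip":30},{"rotation":[0,0,0],"translation":[0.5,-0.5,-1.8],"grip":45},{"rotation":[0,0,0],"translation":[0.5,-0.5,-1.8],"grip":45},{"rotation":[0,0,0],"translation":[0.5,-0.5,-1.8],"grip":45},{"rotation":[0,0,0],"translation":[-8,7,25],"grip":45},{"rotation":[0,0,0],"translation":[-19,16,60],"grip":45},{"rotation":[0,0,0],"translation":[-32,28,100],"grip":45},{"rotation":[0,0,0],"translation":[-32,28,100],"grip":45},{"rotation":[0,0,0],"translation":[-32,28,100],"grip":45}]'
python3 - <<'E'
from rest import *
o=readout.get_obs();p,d=imaging.camera('wrist'); M=T('wrist',o); W=cloud('wrist',d,M)
L=Rr.inv().apply((W-O).reshape(-1,3)).reshape(W.shape)*1000
h=cv2.cvtColor(p,cv2.COLOR_RGB2HSV).astype(int)
def st(n,m):
    P=L[m]; print(n,len(P),*[np.percentile(P[:,i],[1,50,99]).round(1) for i in range(3)])
st('lip',(h[...,0]>60)&(h[...,0]<95)&(h[...,1]>80)&(abs(L[...,0]+52)<10)&(abs(L[...,1])<80)&(L[...,2]>9))
st('white',(h[...,1]<40)&(h[...,2]>140)&(abs(L[...,2])<8)&(abs(L[...,0])<70)&(abs(L[...,1])<80))
m=(h[...,2]<110)&(h[...,1]<90)&(abs(L[...,2]-8)<5)&(L[...,0]>-48.5)&(abs(L[...,0])<70)&(abs(L[...,1])<63)
st('plate',m);P=L[m]; print(cv2.minAreaRect(P[:,:2].astype(np.float32)),np.linalg.lstsq(np.c_[P[:,:2],np.ones(len(P))],P[:,2],rcond=None)[0])
s,_=imaging.camera('scene')
im=np.zeros((480,800,3),np.uint8);im[:300,:400]=cv2.resize(p[...,::-1],(400,300));im[:300,400:]=cv2.resize(s[180:390,200:480,::-1],(400,300))
cv2.imwrite('pics/c11.png',im[:300])
E
```

```text
time: 22.8
ee_pos: [0.5782, -0.2575, 0.204]
tcp_rot: [157.0, -0.2, 49.3]
wrist_force: [-0.0, -0.3, 0.7]
opening: 0.0452
grasp_force: 0.0
lip 1893 [-60.4 -52.8 -49.5] [-40.4  12.1  64.7] [  9.7  12.4 207.4]
white 6386 [-47.5  37.3  53.7] [-63.6  42.6  65. ] [-1.3  0.3  1.9]
plate 20183 [-47.6  -4.3  39. ] [-53.3   8.6  54.5] [6.6 8.4 9.9]
((-4.198413848876953, 0.032596588134765625), (110.19499206542969, 88.70344543457031), 89.89411163330078) [-5.68436282e-04 -1.90271334e-03  8.35185753e+00]
```

View pics/c11.png

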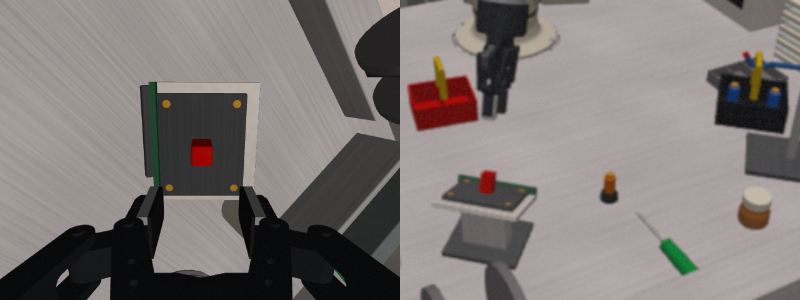

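Picture c11: the plate lies flat against the lip at (155,150). It is centred within 1 mm, its angle is within 0.2°, and the top face sits 8.4 mm above the rest. The basket with both cups hangs at (755,95), and the orange cup stands at (610,188). The gripper touches nothing, so I am handing in.

```bash
python3 -c "
from workcell import bot; print(bot.job_done())"
```

```text
the job is handed in; nothing more can be done
None
```

I handed the job in at about 23 s: both blue cups are in the black basket, the basket hangs on the blue hook, and the setup plate lies flat, knob up, centred and square against the green lip; no verdict came back.

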